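# Ease the gauge case lid shut on a finger

### The job

The lid of the wooden gauge case stands open, leaning back past upright on a hinge that will not hold it. Push it over forwards with a fingertip from behind, catch it on a finger of the open hand as it tips over, before it gathers speed, and lower it gently on the finger until the case is fully shut, then take the hand away; the lid must not drop or slam. Do not pinch the lid, do not lift or shove the case, and leave the things beside it alone.

Things in the scene. Friction and masses are not known exactly. Their poses are not given: they have to be found in the camera images.
- case: Wooden gauge case, 160 mm wide (its x), 100 mm deep (y), 44 mm high when shut, 1.2 kg, loose on the bench. Origin: centre of its underside; +y points to its front (towards the robot, turned up to about 45 degrees), z up. The hinge runs along its x at the back upper edge. The lower box is 30 mm high, its front face at y = +51 mm; the lid shuts onto it.
- hinge (a point): Middle of the lid's hinge axis, at the case's back upper edge: case frame (0, -50, 31) mm.
- lip (a point): On the lid: middle of the underside's front edge of the smooth brass thumb plate (44 mm wide, 3 mm thick, fixed on the lid's outer face, reaching 18 mm past the lid's front edge). Lid shut: at case frame (0, 69, 43) mm, bench free below it; 120 mm from the hinge axis. The lid is 160 x 100 x 12 mm. Lid upright: the plate is its top. Axes turn with the lid, as the case's when shut.
- case_lid (a joint): Lid angle in rad: 0 shut, 1.57 upright, 1.83 leaning back on its stop, where it starts. The lid and plate weigh about 0.14 kg; the hinge has almost no friction and only light damping (let go, it falls shut in under a second). Pushed forward below about 1.4 rad the lid tips over and falls by itself.
- block: Bystander: plain steel gauge block, 30 mm cube, origin at the centre of its underside.
- mic: Bystander: micrometer, 122 x 49 x 18 mm, lying on the bench, origin at the centre of its underside.
- bush: Bystander: steel guide bush, 38 mm across its collar, 42 mm high, upright; origin at the centre of its underside.

How it is judged:
By the outcome, as a careful person would: the job done as asked, in the order asked, and still so for the second after the job is handed in, with the robot touching nothing.
It also fails if it takes over 51 s, if anything falls off the work surface, if the arm or the gripper's body presses on something with over 40 N, if the wrist force passes 120 N, or if a joint passes its speed limit or range.

### The arm

A 7-joint arm with a two-finger parallel gripper is mounted at the origin on a cart in front of the work surface, level with it; the furniture and walls round the work are solid. World frame = base frame: x ahead of the robot, y to its left, z up, the work surface at z = 0. Lengths are in m, angles in rad, forces in N, time in s.
With the tool pointing down it reaches from about 0.4 to 0.875 m from the base axis. Payload 19.3 kg.
Tool frame: the origin (TCP) lies midway between the tips of the shut fingers; the grasp point (between the pads) lies 19 mm behind it (bot.pinch_z is the distance from the TCP to the grasp point, in m); z points along the fingers, y is the line along which they close (so a half turn about z gives the same grasp; the last joint's range is limited). The gripper opens to 85 mm and grips with 20 to 120 N. Pads are 22 mm wide; open, the fingers measure 114 mm over their backs; the gripper's body (76 mm by 85 mm) begins 54 mm behind the grasp point. The pads swing forward as they close: fully open they stand 13 mm farther back than shut.
Start: joints at [-1.319, 0.521, -0.036, 1.599, 0.021, 1.021, -0.113], TCP at [0.198, 0.593, 0.231] pointing down, gripper open.
Joint ranges: [-2.91, 2.91], [-0.3, 2.13], [-1.5, 1.42], [0.17, 2.43], [-1.26, 4.41], [0.16, 1.93], [-2.52, 2.52]. Speed limits (rad/s): [1.89, 1.89, 2.39, 2.39, 3.01, 3.01, 3.01].

### API

Orientations are given as [roll, pitch, yaw] about the fixed x, y, z axes, in that order (R = Rz(yaw) Ry(pitch) Rx(roll)).
In Python, from workcell import observe, viewer, bot gives the robot as it stands. The module is installed in compiled form; this text tells all that it offers.
- The arm moves only by the tool play_rows, never from a script. Its argument "motion" is a list of rows, each a list of 7 numbers: the shift along the tool's x, y, z in cm, then the turn, a rotation vector about the tool's x, y, z in rad, then the opening, from -1 (shut) to 1 (fully open), so that 0 is half open. A call has exactly 5 rows; each row is the pose to reach, as a shift and turn from the pose commanded when the call began, along the tool's axes at that moment; what a row does not reach only later rows make up. A row lasts 1/10 s, in which the tool goes at most 50 mm and 8.59 degrees, less where a joint would pass 70% of its speed; a pose out of reach is approached as far as the arm can. A call with a gripper value outside its range is refused whole. The fingers move at their own pace and stop on an object; "squeeze" is the grip in N (left out, the last holds). Time passes only in rows, so rows that repeat a pose let the fingers close, or fill a call up. It gives the time, the measured TCP pose, the force, the opening and the grip force at its end, in the units of the state.
- observe(): the state, without advancing time (a new reading comes with each control period).
- viewer.grab_frame(name): name is "scene" or "top"; returns (picture, depth): 480x640x3 uint8, red, green, blue; 480x640 float32, m along the optical axis (not along the pixel's ray), 0 where there is no reading.
- viewer.camera_info(name): a dict with "fx", "fy", "cx", "cy" (pixels), "R" (3x3) and "t" (3): a world point X has camera coordinates R X + t. Camera axes: x right, y down, z forward; pixel columns grow to the right and rows downward; lengths in m; the calibration is good to about 2 mm. A picture is of the moment at which its call begins. camera_info takes no time and is no camera call.
- bot.job_done(): hands the job in; it is judged then, once.
The state is a dict: "clock": time; "qpos": joint angles; "qd": joint speeds; "joint_efforts": joint torques, N m; "position": TCP position; "tool_rot": TCP orientation; "force": force on the tool from outside, world axes, zero at the start; "moment": the same for the moment, N m; "grip_width": finger opening in m; "finger_force": force on a finger pad.
Only numpy, scipy, OpenCV 4.12 (cv2) and the standard library are available. Lean on these libraries where they do the work, as an engineer would, in place of code of your own. Each camera call takes 0.05 s, during which the arm holds its last target. There are 200 camera calls.

## Working session

There is one attempt and no reset: what is moved stays moved. The work goes in short steps, Python scripts to look and compute and a tool call to move; the robot and the scene stay as the last step left them, time stands still between calls to the robot, and variables do not carry over. Pictures are saved under pics/ and viewed, at most 10 in all, crops included, and the job is handed in when it is done.

Besides the shell and the picture viewer there is one more tool, called after "Call:" as name(argument=value, ...) on one line, values as JSON. play_rows: Moves the arm, as the interface text tells. Its arguments: {"type":"object","properties":{"motion":{"type":"array"},"squeeze":{"type":"number"}},"required":["motion"]}

```bash
mkdir -p pics; python3 - <<'E'
from workcell import observe, viewer, bot
import cv2,numpy as np
for n in("scene","top"):
    p,d=viewer.grab_frame(n); cv2.imwrite(f"pics/{n}0.png",p[:,:,::-1]); np.savez(f"{n}0.npz",d=d,p=p)
    c=viewer.camera_info(n); print(n,{k:np.round(np.array(v),3).tolist() for k,v in c.items()})
print(observe(),bot.pinch_z)
E
```

```text
scene {'fx': 450.141, 'fy': 450.141, 'cx': 317.685, 'cy': 239.892, 'R': [[-0.887, -0.462, 0.024], [-0.224, 0.383, -0.896], [0.405, -0.8, -0.443]], 't': [0.583, 0.115, 1.004]}
top {'fx': 533.912, 'fy': 533.912, 'cx': 307.429, 'cy': 236.61, 'R': [[0.013, -1.0, 0.017], [-0.982, -0.016, -0.189], [0.189, -0.014, -0.982]], 't': [0.194, 0.587, 0.884]}
{'clock': 0.1, 'qpos': array([-1.31919137,  0.52195278, -0.03629244,  1.59992646,  0.02120953,
        1.02112189, -0.11281979]), 'qd': array([ 0.0004203 , -0.00085552, -0.00014017, -0.00235159,  0.00101252,
        0.00173017, -0.00133432]), 'joint_efforts': array([ 2.30166559e-03, -9.28485489e+01,  1.98372513e+00, -3.70537090e+01,
        1.82172860e-02,  5.29053112e-03, -9.55413088e-05]), 'position': array([0.19763467, 0.59261668, 0.23079349]), 'tool_rot': array([-3.14057381e+00,  9.73806444e-05,  2.81973118e+00]), 'force': array([0.03217199, 1.26632071, 0.20289357]), 'moment': array([ 0.02170248, -0.01083068, -0.01349395]), 'finger_force': 0.0, 'grip_width': 0.08538625326819889} 0.0187
```

View pics/scene0.png

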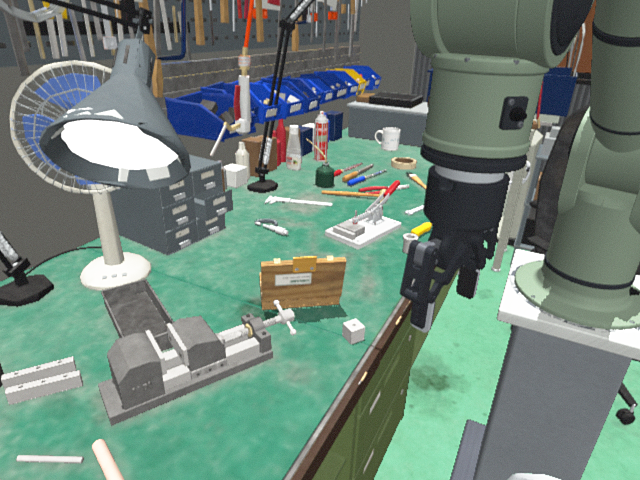

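View pics/top0.png

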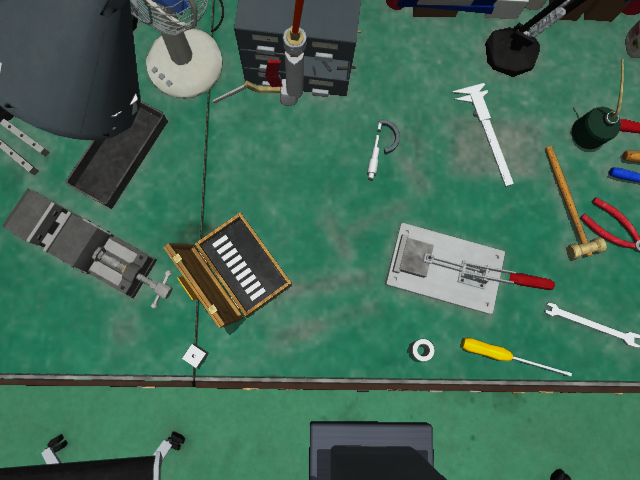

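The top view shows the open box at about (240,265), with its hinge edge from (195,243) to (243,315). The lid leans left and its plate is at (185,285). The vise handle is at (163,290) and the block at (195,355). The case front faces up and to the right in the image.

```bash
cat > h.py <<'E'
import numpy as np
from workcell import viewer
def cloud(n,d):
    c=viewer.camera_info(n); R=np.array(c["R"]);t=np.array(c["t"])
    v,u=np.mgrid[:480,:640]
    X=np.stack([(u-c["cx"])/c["fx"]*d,(v-c["cy"])/c["fy"]*d,d],-1)
    return (X-t)@R
def raypt(n,u,v,z):
    c=viewer.camera_info(n); R=np.array(c["R"]);t=np.array(c["t"])
    o=-R.T@t; r=R.T@np.array([(u-c["cx"])/c["fx"],(v-c["cy"])/c["fy"],1]); return o+r*(z-o[2])/r[2]
E
python3 - <<'E'
import numpy as np,cv2
from h import *
S={n:np.load(f"{n}0.npz") for n in("top","scene")}
T=cloud("top",S["top"]["d"]); C=cloud("scene",S["scene"]["d"])
for n,A,pts in(("top",T,[(240,216),(287,282),(243,313),(198,243),(165,246),(218,325),(187,287),(163,290),(168,285),(155,303),(195,355)]),
  ("scene",C,[(304,262),(294,266),(315,265),(263,265),(343,262),(264,303),(340,302),(284,310),(292,330),(280,303),(353,330)])):
    for u,v in pts: print(n,u,v,A[v,u].round(3), S[n]["p"][v,u])
# box rim corners at z=.03
P=[raypt("top",u,v,.03) for u,v in((240,213),(290,283),(243,315),(195,243))]
print(np.round(P,3))
# everything tall near the case
m=(S["top"]["d"]>0)&(abs(T[...,0]-.4)<.2)&(abs(T[...,1]-.3)<.25)
im=cv2.resize(S["top"]["p"][200:380,120:320,::-1],(800,720),interpolation=cv2.INTER_CUBIC)[:600]
cv2.imwrite("pics/crop.png",im)
# lid plane from scene
q=C[270:300,270:335].reshape(-1,3); c0=q.mean(0); n=np.linalg.svd(q-c0)[2][2]; print("lid plane",c0,n)
E
```

```text
top 240 216 [0.625 0.325 0.03 ] [197 154  82]
top 287 282 [0.506 0.237 0.031] [128  98  56]
top 243 313 [0.451 0.314 0.029] [106 108  67]
top 198 243 [0.574 0.398 0.029] [128  96  50]
top 165 246 [0.552 0.433 0.125] [130 101  62]
top 218 325 [0.427 0.342 0.124] [182 136  69]
top 187 287 [0.485 0.391 0.137] [86 61 16]
top 163 290 [0.487 0.449 0.054] [154 154 150]
top 168 285 [0.496 0.443 0.048] [77 90 82]
top 155 303 [0.466 0.467 0.034] [172 172 168]
top 195 355 [0.378 0.395 0.02 ] [156 158 158]
scene 304 262 [0.486 0.39  0.127] [176 134  62]
scene 294 266 [0.501 0.402 0.12 ] [170 128  58]
scene 315 265 [0.47  0.377 0.119] [170 127  62]
scene 263 265 [0.547 0.435 0.126] [242 194 125]
scene 343 262 [0.428 0.344 0.121] [124 102  65]
scene 264 303 [0.571 0.402 0.015] [159 127  87]
scene 340 302 [ 0.448  0.301 -0.001] [115 182 155]
scene 284 310 [0.493 0.452 0.056] [207 218 205]
scene 292 330 [0.464 0.473 0.035] [255 255 255]
scene 280 303 [0.545 0.383 0.012] [143 111  66]
scene 353 330 [0.372 0.411 0.029] [255 255 255]
[[0.631 0.325 0.03 ]
 [0.505 0.232 0.03 ]
 [0.447 0.313 0.03 ]
 [0.574 0.404 0.03 ]]
lid plane [0.49492934 0.38084634 0.07041188] [-0.29950898  0.49804821 -0.81378274]
```

View pics/crop.png

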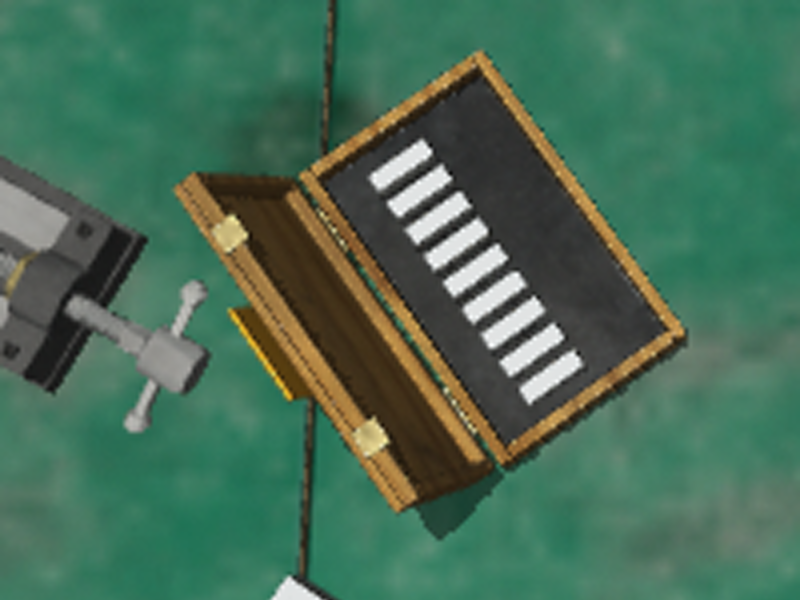

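```bash
cat > k.py <<'E'
import numpy as np
from scipy.spatial.transform import Rotation as Ro
from workcell import observe
yc=np.array([.584,-.812,0]);yc/=np.linalg.norm(yc);z=np.array([0,0,1.]);xc=np.cross(yc,z)
O=np.array([.539,.3185,0])
H=O-.050*yc+.031*z
def pose(th,ph,g=.028,off=0,lift=(0,0,0),tau=55,dd=.0077,zoff=.002,xs=-.004):
    """front pad under the lip at lid angle th (deg); off = lid gap ahead of it along -c; lift in case axes"""
    th,ph,t=np.radians([th,ph,tau]); E=lambda q:np.cos(q)*yc+np.sin(q)*z; N=lambda q:-np.sin(q)*yc+np.cos(q)*z
    a=-np.cos(t)*xc-np.sin(t)*E(ph); c=N(ph)
    Q=H+.119*E(th)+.012*N(th)
    P=Q+xs*xc-dd*E(ph)+(g/2-off)*c+zoff*a+lift[0]*xc+lift[1]*yc+lift[2]*z
    return P,np.column_stack([np.cross(c,a),c,a])
def cur():
    o=observe(); return o["position"],Ro.from_euler("xyz",o["tool_rot"]).as_matrix(),o
def go(P,R,P0=None,R0=None):
    if P0 is None: P0,R0,_=cur()
    return np.r_[100*R0.T@(P-P0),Ro.from_matrix(R0.T@R).as_rotvec()].round(2).tolist()
E
python3 - <<'E'
from k import *
F=pose(0,27,lift=(0,0,.17)); S=pose(105,103,off=.014)
print(F,S)
P0,R0,_=cur()
print("up",go(P0+[.1,-.1,.15],R0)); print("F",go(*F)); print("F from S rot",go(*F,*S))
print("S'",go(*pose(105,103,off=.014,lift=(0,0,.12))))
E
```

```text
(array([0.57489732, 0.27740336, 0.22123459]), array([[-0.96341804, -0.26507744,  0.0394922 ],
       [-0.06339112,  0.36856658,  0.92743746],
       [-0.26039825,  0.89100652, -0.37188725]])) (array([0.49045988, 0.39480609, 0.13374038]), array([[-0.58968199, -0.56891835,  0.57324259],
       [-0.58303782,  0.7910303 ,  0.18530506],
       [-0.55887571, -0.22495105, -0.79815723]]))
up [-12.65, -6.34, -14.99, 0.0, 0.0, 0.0]
F [-45.76, -17.97, 0.98, -1.21, -0.0, -0.49]
F from S rot [-3.02, -16.06, -4.32, -1.09, -0.0, 0.76]
S' [-34.04, -9.5, -2.28, -0.09, -0.67, -0.98]
```

Call:
play_rows(motion=[[0, 0, -5, 0, 0, 0, 1], [-4, -1, -9, 0, 0, 0, 1], [-8, -3, -12, 0, 0, 0, 1], [-12, -5, -14, 0, 0, 0, 1], [-16, -6, -15, 0, 0, 0, 1]])

```text
clock: 0.6
position: [0.3294, 0.4853, 0.3826]
tool_rot: [3.14, -0.0, 2.821]
force: [1.3, 1.3, 0.1]
grip_width: 0.0855
finger_force: 0.0
```

```bash
python3 - <<'E'
from k import *
print(go(*pose(0,27,lift=(0,0,.2)))); print(cur()[2]["position"],cur()[2]["qpos"])
E
```

```text
[-29.85, -12.02, 13.12, -1.2, -0.0, -0.49]
[0.32943952 0.48534805 0.38263551] [-1.088939    0.34014928  0.01898239  1.49378946 -0.00690731  1.30606955
  0.18084253]
```

Call:
play_rows(motion=[[-5, -2, 0, -0.13, 0, -0.05, 1], [-10, -4, 0, -0.26, 0, -0.1, 1], [-15, -6, 1, -0.38, 0, -0.15, 1], [-20, -8, 2, -0.51, 0, -0.21, 1], [-25, -10, 3, -0.64, 0, -0.26, 1]])

```text
clock: 1.1
position: [0.4714, 0.3657, 0.3636]
tool_rot: [2.637, 0.036, 3.027]
force: [0.3, 1.8, -0.3]
grip_width: 0.0854
finger_force: 0.0
```

```bash
python3 - <<'E'
from k import *
print(go(*pose(0,27,lift=(0,0,.2)))); print(cur()[2]["position"],cur()[2]["qpos"])
E
```

```text
[-10.87, -12.26, 6.53, -0.69, -0.02, -0.29]
[0.47140181 0.36565244 0.36360693] [-0.5575449   0.20929279 -0.00609129  1.8242269  -0.50873044  0.81735231
  1.20030704]
```

Call:
play_rows(motion=[[-3, -3, 1, -0.14, 0, -0.06, 1], [-6, -6, 2, -0.28, 0, -0.12, 1], [-9, -9, 4, -0.42, -0.01, -0.17, 1], [-11, -12, 6, -0.56, -0.01, -0.23, 1], [-11, -12, 6, -0.69, -0.02, -0.29, 1]])

```text
clock: 1.6
position: [0.549, 0.3009, 0.2815]
tool_rot: [2.272, 0.123, -3.113]
force: [0.8, 0.8, -0.4]
grip_width: 0.0854
finger_force: 0.0
```

Call:
play_rows(motion=[[0, 0, 0, 0, 0, 0, 1], [0, 0, 0, 0, 0, 0, 1], [0, 0, 0, 0, 0, 0, 1], [0, 0, 0, 0, 0, 0, 1], [0, 0, 0, 0, 0, 0, 1]])

```text
clock: 2.1
position: [0.5479, 0.3021, 0.2823]
tool_rot: [2.276, 0.121, -3.112]
force: [-0.9, 0.1, 0.3]
grip_width: 0.0857
finger_force: 0.0
```

```bash
python3 - <<'E'
from k import *
print(go(*pose(0,27,lift=(0,0,.2)))); print(cur()[2]["position"],cur()[2]["qpos"])
E
```

```text
[-2.24, -4.24, 0.26, -0.32, -0.04, -0.14]
[0.5478507  0.30214793 0.2823071 ] [-0.07946451  0.46403083 -0.17181388  1.90151298 -1.1207249   0.85345734
  2.24421329]
```

Call:
play_rows(motion=[[-1, -2, 0, -0.1, -0.01, -0.05, 1], [-2, -4, 0, -0.2, -0.03, -0.1, 1], [-2.2, -4.2, 0.3, -0.32, -0.04, -0.14, 1], [-2.2, -4.2, 0.3, -0.32, -0.04, -0.14, 1], [-2.2, -4.2, 0.3, -0.32, -0.04, -0.14, 1]])

```text
clock: 2.6
position: [0.6012, 0.2958, 0.2922]
tool_rot: [1.993, 0.187, -3.078]
force: [-0.5, -0.4, 0.3]
grip_width: 0.0855
finger_force: 0.0
```

```bash
python3 - <<'E'
from k import *
print(go(*pose(0,27,lift=(0,0,.2)))); print(cur()[2]["position"],cur()[2]["qpos"])
S=pose(105,103,off=.014,lift=(0,0,.12))
print(go(*S))
E
```

```text
[3.45, -3.89, -0.09, -0.03, -0.03, -0.07]
[0.60119083 0.2958205  0.29215926] [ 0.09158888  0.65461176 -0.26477422  1.77670518 -1.26267416  1.05891206
  2.51913435]
[10.96, 2.66, 10.4, 1.08, -0.07, -0.81]
```

Call:
play_rows(motion=[[0, 0, 0, 0, 0, 0.14, 1], [0, 0, 0, 0, 0, 0.28, 1], [0, 0, 0, 0, 0, 0.42, 1], [0, 0, 0, 0, 0, 0.56, 1], [0, 0, 0, 0, 0, 0.7, 1]])

```text
clock: 3.1
position: [0.6003, 0.2965, 0.2929]
tool_rot: [2.036, -0.454, 2.905]
force: [-0.0, -0.5, -1.8]
grip_width: 0.0856
finger_force: 0.0
```

Call:
play_rows(motion=[[0, 0, 0, 0, 0, 0.14, 1], [0, 0, 0, 0, 0, 0.28, 1], [0, 0, 0, 0, 0, 0.42, 1], [0, 0, 0, 0, 0, 0.56, 1], [0, 0, 0, 0, 0, 0.7, 1]])

```text
clock: 3.6
position: [0.6002, 0.2965, 0.2929]
tool_rot: [2.453, -1.021, 2.319]
force: [-0.5, -0.3, -0.8]
grip_width: 0.0854
finger_force: 0.0
```

Call:
play_rows(motion=[[0, 0, 0, 0, 0, 0.14, 1], [0, 0, 0, 0, 0, 0.28, 1], [0, 0, 0, 0, 0, 0.42, 1], [0, 0, 0, 0, 0, 0.56, 1], [0, 0, 0, 0, 0, 0.7, 1]])

```text
clock: 4.1
position: [0.6003, 0.2965, 0.2929]
tool_rot: [-2.509, -1.047, 0.849]
force: [0.1, -0.1, 0.5]
grip_width: 0.0855
finger_force: 0.0
```

```bash
sed -i 's/tau=55,dd=.0077/tau=40,dd=.007/; s/np.column_stack(\[np.cross(c,a),c,a\])/np.column_stack([np.cross(-c,a),-c,a])/' k.py; python3 - <<'E'
from k import *
print(go(*pose(0,35,lift=(0,0,.2)))); print(cur()[2]["position"],cur()[2]["qpos"])
S=pose(105,103,off=.014,lift=(0,0,.12))
print(go(*S))
E
```

```text
[-5.28, -0.82, -0.02, -0.21, 0.23, 0.87]
[0.60025988 0.29649545 0.29291472] [ 0.09009085  0.65203589 -0.26453611  1.77818026 -1.26239538  1.0582207
  0.41330543]
[-3.22, -10.69, 10.38, -0.94, -0.21, 0.01]
```

Call:
play_rows(motion=[[-1, -0.2, 0, -0.04, 0.04, 0.14, 1], [-2, -0.4, 0, -0.07, 0.08, 0.28, 1], [-3, -0.6, 0, -0.1, 0.11, 0.41, 1], [-4, -0.7, 0, -0.13, 0.15, 0.55, 1], [-5.3, -0.8, 0, -0.17, 0.19, 0.69, 1]])

```text
clock: 4.6
position: [0.5756, 0.2777, 0.2491]
tool_rot: [-2.024, -0.63, 0.01]
force: [-0.2, 1.2, -5.0]
grip_width: 0.0853
finger_force: 0.0
```

```bash
python3 - <<'E'
from k import *
print(go(*pose(0,35,lift=(0,0,.1)))); print(cur()[2]["position"],cur()[2]["qpos"])
E
```

```text
[-5.88, 7.19, 3.51, -0.05, 0.05, 0.22]
[0.57555395 0.27770502 0.24905832] [ 0.68434027  0.92351724 -1.1073122   2.0345433  -1.26262165  0.35737228
  0.01431301]
```

```bash
sed -i 's/zoff=.002/zoff=None/; s/^    th,ph,t=/    zoff=.057*(.995-np.sqrt(1-(-.1+g\/.114)**2)) if zoff is None else zoff\n    th,ph,t=/' k.py; python3 - <<'E'
from k import *
print(go(*pose(0,55,g=.06,lift=(0,0,.2)))); 
S=pose(105,105,off=.014,lift=(0,0,.12))
print(go(*S),S[0],pose(105,105,off=.014)[0])
E
```

```text
[-0.45, -1.22, 0.99, -0.28, 0.02, -0.05]
[-6.46, -10.14, 8.14, -0.84, -0.06, -0.71] [0.4895918  0.39447155 0.25587761] [0.4895918  0.39447155 0.13587761]
```

Call:
play_rows(motion=[[-0.5, -1, 1, -0.1, 0, -0.08, 1], [-1, -2, 1.6, -0.2, -0.01, -0.16, 1], [-2, -3, 2.4, -0.3, -0.02, -0.25, 1], [-3, -4.5, 4, -0.4, -0.03, -0.33, 1], [-4, -6, 5, -0.5, -0.04, -0.42, 1]])

```text
clock: 5.1
position: [0.5564, 0.3186, 0.2895]
tool_rot: [-2.7, -0.764, 0.437]
force: [0.2, 0.4, -2.2]
grip_width: 0.0854
finger_force: 0.0
```

```bash
python3 - <<'E'
from k import *
S=pose(105,105,off=.014,lift=(0,0,.12))
print(go(*S),cur()[2]["qpos"])
E
```

```text
[-4.38, -8.57, 4.56, -0.48, 0.06, -0.34] [ 0.32436756  0.4313109  -0.87762358  2.08409013 -1.26279782  0.16089539
 -0.13325997]
```

Call:
play_rows(motion=[[-1, -2, 1, -0.1, 0, -0.07, 1], [-2, -4, 2, -0.2, 0.02, -0.14, 1], [-3, -6, 3, -0.3, 0.04, -0.21, 1], [-4.4, -8.6, 4.6, -0.4, 0.05, -0.28, 1], [-4.4, -8.6, 4.6, -0.48, 0.06, -0.34, 1]])

```text
clock: 5.6
position: [0.5338, 0.3462, 0.2644]
tool_rot: [-2.936, -0.695, 0.591]
force: [-0.5, 0.8, -0.4]
grip_width: 0.0853
finger_force: 0.0
```

```bash
python3 - <<'E'
from k import *
S=pose(105,105,off=.014,lift=(0,0,.12))
print(go(*S),cur()[2]["qpos"])
E
```

```text
[-1.3, -6.33, 1.34, -0.37, 0.16, -0.23] [-0.33894842  0.30594148 -0.25401447  2.11101341 -1.26280405  0.16062365
 -0.2552367 ]
```

```bash
sed -i 's/tau=40,dd=.007/tau=60,dd=.010/' k.py; python3 - <<'E'
from k import *
S=pose(105,105,off=.014,lift=(0,0,.12))
print(go(*S),S); print(go(*pose(0,60,g=.065),*pose(105,105,off=.014)))
E
```

```text
[-1.49, -6.21, 1.55, -0.4, -0.18, -0.16] (array([0.48998638, 0.39377596, 0.25291028]), array([[ 0.62751198,  0.5639879 ,  0.53679267],
       [ 0.61071724, -0.78417495,  0.10997319],
       [ 0.48296291,  0.25881905, -0.8365163 ]]))
[-5.53, 9.61, 10.19, 0.68, 0.0, 0.39]
```

Call:
play_rows(motion=[[-0.5, -2, 0.5, -0.12, -0.06, -0.05, 1], [-1, -4, 1, -0.24, -0.1, -0.1, 1], [-1.5, -6.2, 1.5, -0.34, -0.15, -0.14, 1], [-1.5, -6.2, 1.5, -0.4, -0.18, -0.16, 1], [-1.5, -6.2, 1.5, -0.4, -0.18, -0.16, 1]])

```text
clock: 6.1
position: [0.5071, 0.3731, 0.2358]
tool_rot: [-3.086, -0.592, 0.662]
force: [-1.3, 0.1, -0.6]
grip_width: 0.0853
finger_force: 0.0
```

```bash
python3 - <<'E'
from k import *
S=pose(105,105,off=.014,lift=(0,0,.12))
print(go(*S),cur()[2]["qpos"],go(*pose(0,60,g=.065,lift=(0,0,.15))))
E
```

```text
[0.88, -2.76, -1.32, -0.3, -0.08, -0.1] [-1.00036351  0.3373046   0.35479276  2.11355953 -0.93347378  0.18628796
 -0.71232819] [-2.44, 9.76, 2.65, 0.37, -0.05, 0.31]
```

Call:
play_rows(motion=[[0.3, -1, -0.6, -0.1, -0.03, -0.03, 1], [0.6, -2, -1.3, -0.2, -0.06, -0.07, 1], [0.9, -2.8, -1.3, -0.3, -0.08, -0.1, 1], [0.9, -2.8, -1.3, -0.3, -0.08, -0.1, 1], [0.9, -2.8, -1.3, -0.3, -0.08, -0.1, 1]])

```text
clock: 6.6
position: [0.4926, 0.3904, 0.2426]
tool_rot: [2.907, -0.5, 0.747]
force: [0.5, -0.8, -2.7]
grip_width: 0.0857
finger_force: 0.0
```

```bash
python3 - <<'E'
from k import *
S=pose(105,105,off=.014,lift=(0,0,.12))
print(go(*S),cur()[2]["qpos"],go(*pose(0,60,g=.065,lift=(0,0,.15))))
E
```

```text
[0.53, -0.21, -0.96, -0.05, 0.01, -0.02] [-1.6612354   0.54150566  1.020121    2.05495612 -0.58932613  0.33190853
 -1.19432603] [-3.27, 10.66, 6.19, 0.63, 0.01, 0.37]
```

```bash
sed -i 's/dd=.010/dep=.0155/; s/^    Q=H/    dd=dep-.011*np.cos(t)\n    Q=H/' k.py; python3 - <<'E'
from k import *
print(go(*pose(105,105,off=.014,lift=(0,0,.12),tau=80)))
E
```

```text
[0.34, -0.18, -0.65, -0.06, -0.34, -0.01]
```

Call:
play_rows(motion=[[0.1, 0, -0.2, -0.02, -0.1, 0, 1], [0.2, 0, -0.4, -0.04, -0.2, 0, 1], [0.3, -0.2, -0.6, -0.06, -0.34, 0, 1], [0.3, -0.2, -0.6, -0.06, -0.34, 0, 1], [0.3, -0.2, -0.6, -0.06, -0.34, 0, 1]])

```text
clock: 7.1
position: [0.4913, 0.3929, 0.2472]
tool_rot: [2.877, -0.171, 0.66]
force: [0.4, -0.7, -0.1]
grip_width: 0.0852
finger_force: 0.0
```

```bash
python3 - <<'E'
from k import *
print(go(*pose(105,105,off=.014,lift=(0,0,.12),tau=80)),cur()[2]["qpos"],go(*pose(0,60,g=.065,lift=(0,0,.15))))
E
```

```text
[-0.03, -0.0, -0.23, 0.0, 0.0, -0.01] [-1.60257431  0.73294642  1.11411896  1.7487962  -0.49357177  0.8880299
 -1.31632118] [-1.06, 10.39, 8.04, 0.74, 0.33, 0.26]
```

Call:
play_rows(motion=[[-0.2, 1.7, 1.3, 0.12, 0.05, 0.04, 1], [-0.4, 3.4, 2.6, 0.24, 0.1, 0.08, 1], [-0.6, 5.1, 4, 0.36, 0.15, 0.12, 1], [-0.8, 7, 5.3, 0.48, 0.2, 0.16, 1], [-1, 9, 6.8, 0.6, 0.26, 0.21, 1]])

```text
clock: 7.6
position: [0.5407, 0.3219, 0.2087]
tool_rot: [-2.901, -0.353, 0.504]
force: [0.3, -0.4, -0.7]
grip_width: 0.0856
finger_force: 0.0
```

```bash
python3 - <<'E'
from k import *
print(cur()[2]["qpos"],go(*pose(0,60,g=.065,lift=(0,0,.15))))
E
```

```text
[-0.96982207  0.50529437  0.63644928  1.94474743 -0.99729504  0.67322917
 -0.69318818] [0.3, 3.67, 0.63, 0.28, 0.15, 0.1]
```

Reasonable. Finish the test toward F.

Call:
play_rows(motion=[[0.1, 1.2, 0.2, 0.1, 0.05, 0.03, 1], [0.2, 2.4, 0.4, 0.2, 0.1, 0.07, 1], [0.3, 3.7, 0.6, 0.28, 0.15, 0.1, 1], [0.3, 3.7, 0.6, 0.28, 0.15, 0.1, 1], [0.3, 3.7, 0.6, 0.28, 0.15, 0.1, 1]])

```text
clock: 8.1
position: [0.563, 0.2959, 0.194]
tool_rot: [-2.568, -0.443, 0.346]
force: [-0.1, -0.5, -1.1]
grip_width: 0.0852
finger_force: 0.0
```

```bash
python3 - <<'E'
from k import *
print(cur()[2]["qpos"],go(*pose(0,60,g=.065,lift=(0,0,.15))),go(*pose(0,60,g=.065,lift=(0,0,.05))),go(*pose(105,105,off=.014,lift=(0,0,.1),tau=80)))
E
```

```text
[-0.30810848  0.52286961  0.03168197  1.97713218 -1.25425839  0.65258153
 -0.32745709] [0.18, -0.03, -0.12, 0.01, 0.01, -0.0] [-4.11, 4.87, 7.47, 0.01, 0.01, -0.0] [-1.67, -12.3, 2.33, -0.73, -0.32, -0.27]
```

```bash
python3 - <<'E'
from k import *
print(go(*pose(0,64,g=.07,tau=63,lift=(0,0,.05))))
E
```

```text
[-4.3, 4.75, 7.86, -0.05, -0.05, -0.03]
```

Call:
play_rows(motion=[[-1, 1, 1.8, -0.01, -0.01, 0, 1], [-2, 2, 3.6, -0.02, -0.02, -0.01, 1], [-3, 3.2, 5.4, -0.03, -0.03, -0.02, 1], [-4.3, 4.7, 7.9, -0.05, -0.05, -0.03, 1], [-4.3, 4.7, 7.9, -0.05, -0.05, -0.03, 1]])

```text
clock: 8.6
position: [0.5609, 0.2997, 0.0902]
tool_rot: [-2.643, -0.411, 0.405]
force: [-0.1, -0.3, 1.3]
grip_width: 0.0855
finger_force: 0.0
```

```bash
python3 - <<'E'
from k import *
import cv2
from workcell import viewer
print(cur()[2]["qpos"],go(*pose(0,64,g=.07,tau=63,lift=(0,0,.05))),go(*pose(105,105,off=.014,lift=(0,0,.1),tau=80)))
p,d=viewer.grab_frame("scene"); q,d=viewer.grab_frame("top")
im=np.hstack([cv2.resize(p[130:370,200:440],(400,400)),cv2.resize(q[180:380,120:320],(400,400))])
cv2.imwrite("pics/a.png",im[:,:,::-1])
E
```

```text
[-0.1572333   0.69201431 -0.22414179  1.97788124 -1.25399111  0.41591636
 -0.20971294] [0.2, 0.06, -0.24, 0.0, 0.01, -0.0] [3.0, -16.61, -6.76, -0.68, -0.27, -0.23]
```

View pics/a.png

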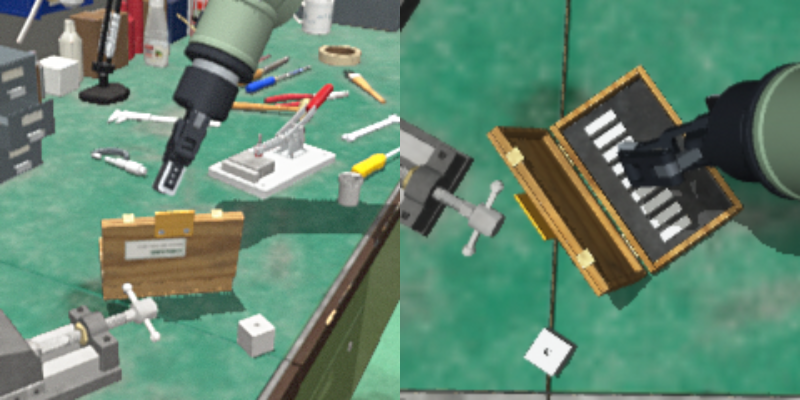

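```bash
python3 - <<'E'
from k import *
P,R,_=cur()
print(go(P+[0,0,.15],R))
E
```

```text
[6.04, -6.6, -12.04, 0.0, 0.0, 0.0]
```

Call:
play_rows(motion=[[2, -2.2, -4, 0, 0, 0, 1], [4, -4.4, -8, -0.05, -0.02, -0.02, 1], [6, -6.6, -12, -0.15, -0.05, -0.06, 1], [5, -10, -11, -0.28, -0.1, -0.1, 1], [4, -13.5, -9, -0.4, -0.15, -0.14, 1]])

```text
clock: 9.2
position: [0.5354, 0.332, 0.2394]
tool_rot: [-2.939, -0.349, 0.533]
force: [-0.6, 0.9, 0.3]
grip_width: 0.0852
finger_force: 0.0
```

```bash
python3 - <<'E'
from k import *
print(cur()[2]["qpos"],go(*pose(105,105,off=.010,lift=(0,0,.08),g=.04,tau=80)))
E
```

```text
[-0.73807429  0.39132207  0.25089898  1.89808006 -0.56546884  0.58623966
 -1.09102098] [-1.93, -7.71, 4.53, -0.43, -0.18, -0.14]
```

Call:
play_rows(motion=[[-0.4, -1.5, 0.5, -0.1, -0.04, -0.03, -0.06], [-0.8, -3, 1, -0.2, -0.08, -0.06, -0.06], [-1.2, -5, 2, -0.3, -0.12, -0.1, -0.06], [-1.9, -7.7, 4, -0.43, -0.18, -0.14, -0.06], [-1.9, -7.7, 4.5, -0.43, -0.18, -0.14, -0.06]])

```text
clock: 9.7
position: [0.4828, 0.4027, 0.2036]
tool_rot: [2.878, -0.163, 0.675]
force: [1.1, 0.2, -1.3]
grip_width: 0.0404
finger_force: 0.0
```

```bash
python3 - <<'E'
from k import *
import cv2
from workcell import viewer
P,R,o=cur()
print(o["qpos"],o["grip_width"],go(*pose(105,105,off=.010,lift=(0,0,.08),g=.04,tau=80)),go(*pose(105,105,off=.014,lift=(0,0,.0),g=.04,tau=80)))
p,d=viewer.grab_frame("scene"); q,d=viewer.grab_frame("top")
im=np.hstack([cv2.resize(p[130:330,200:400],(400,400)),cv2.resize(q[210:330,120:240],(400,400))])
cv2.imwrite("pics/b.png",im[:,:,::-1])
E
```

```text
[-1.36295802  0.5887451   0.61766796  1.77362785 -0.05835413  0.75535073
 -1.72595774] 0.04044179280457968 [0.09, 0.35, -0.11, -0.0, 0.0, 0.01] [-1.21, -1.31, 7.51, -0.0, 0.0, 0.01]
```

View pics/b.png

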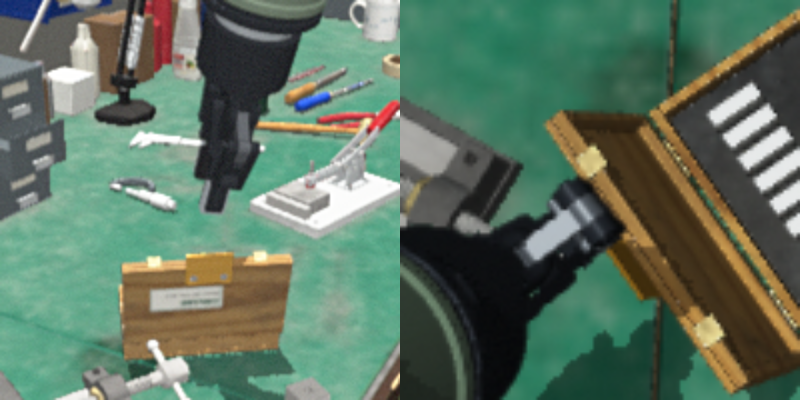

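```bash
python3 - <<'E'
from k import *
print(go(*pose(105,105,off=.0185,g=.04,tau=80)))
E
```

```text
[-1.17, -0.41, 7.37, -0.0, 0.01, 0.02]
```

Call:
play_rows(motion=[[-0.4, -0.2, 1.5, 0, 0, 0, -0.06], [-0.6, -0.4, 3, 0, 0, 0, -0.06], [-0.8, -0.4, 4.5, 0, 0, 0.01, -0.06], [-1, -0.4, 6, 0, 0.01, 0.02, -0.06], [-1.2, -0.4, 7.4, 0, 0.01, 0.02, -0.06]])

```text
clock: 10.3
position: [0.4939, 0.388, 0.129]
tool_rot: [2.885, -0.177, 0.655]
force: [-0.3, 0.4, 0.4]
grip_width: 0.0401
finger_force: 0.0
```

Call:
play_rows(motion=[[0, 0, 0, 0, 0, 0, -0.06], [0, 0, 0, 0, 0, 0, -0.06], [0, 0, 0, 0, 0, 0, -0.06], [0, 0, 0, 0, 0, 0, -0.06], [0, 0, 0, 0, 0, 0, -0.06]])

```text
clock: 10.8
position: [0.4939, 0.3887, 0.1282]
tool_rot: [2.883, -0.175, 0.656]
force: [-0.2, 0.2, 0.4]
grip_width: 0.0403
finger_force: 0.0
```

```bash
python3 - <<'E'
from k import *
import cv2
from workcell import viewer
P,R,o=cur()
print(o["qpos"],o["grip_width"],o["force"],go(*pose(105,105,off=.0185,g=.04,tau=80)))
p,d=viewer.grab_frame("scene"); q,d2=viewer.grab_frame("top")
np.savez("s1.npz",p=p,d=d,q=q,d2=d2)
im=np.hstack([cv2.resize(p[210:330,230:350],(400,400)),cv2.resize(q[230:330,140:240],(400,400))])
cv2.imwrite("pics/c.png",im[:,:,::-1])
E
```

```text
[-1.29830283  0.68432677  0.56641819  1.84095512 -0.10469625  0.58086496
 -1.71430938] 0.040337348171572654 [-0.17240954  0.18185953  0.37629815] [0.0, -0.65, -0.14, -0.0, -0.0, -0.01]
```

View pics/c.png

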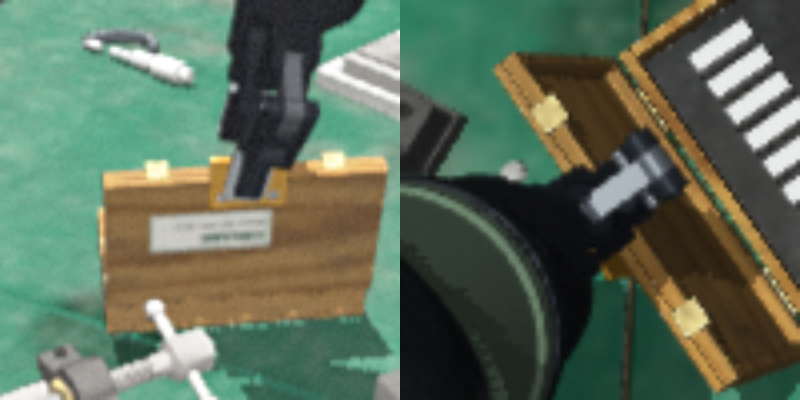

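```bash
cat >> k.py <<'E'
def push(th,ph,g,tau=80,dep=.0135):
    P,R=pose(th,ph,g=g,tau=tau); a=R[:,2];c=-R[:,1]
    q=np.radians(th); e=np.cos(q)*yc+np.sin(q)*z; n=-np.sin(q)*yc+np.cos(q)*z
    p=np.radians(ph); ep=np.cos(p)*yc+np.sin(p)*z
    B=H+(.119-dep)*e+.015*n
    zo=.057*(.995-np.sqrt(1-(-.1+g/.114)**2))
    return B-.004*xc+.011*np.cos(np.radians(tau))*ep-g/2*c+zo*a,R
def lid():
    from h import cloud; from workcell import viewer
    p,d=viewer.grab_frame("scene"); X=cloud("scene",d)[d>0]-H
    x=X@xc;y=X@yc;zz=X[:,2]; r=np.hypot(y,zz)
    m=(abs(x)<.072)&(abs(x)>.035)&(r>.03)&(r<.095)&(zz>.015)
    r=r[m]; return np.degrees(np.median(np.arctan2(zz[m],y[m])-np.arcsin(.012/r))),m.sum()
E
python3 - <<'E'
from k import *
print(lid())
P,R,o=cur()
for th in(105,100,95,90,86,83,80,77,74,70): print(th,go(*push(th,105,.024)))
E
```

```text
(np.float64(104.91892953491465), np.int64(1015))
105 [0.08, 0.4, -0.51, -0.0, -0.0, -0.01]
100 [0.1, 1.32, -0.61, -0.0, -0.0, -0.01]
95 [0.12, 2.25, -0.62, -0.0, -0.0, -0.01]
90 [0.12, 3.18, -0.56, -0.0, -0.0, -0.01]
86 [0.11, 3.91, -0.45, -0.0, -0.0, -0.01]
83 [0.1, 4.46, -0.33, -0.0, -0.0, -0.01]
80 [0.08, 5.0, -0.19, -0.0, -0.0, -0.01]
77 [0.05, 5.53, -0.02, -0.0, -0.0, -0.01]
74 [0.02, 6.05, 0.18, -0.0, -0.0, -0.01]
70 [-0.02, 6.73, 0.49, -0.0, -0.0, -0.01]
```

Call:
play_rows(motion=[[0, 0, -0.2, 0, 0, 0, -0.3], [0, 0, -0.5, 0, 0, 0, -0.435], [0.1, 0, -0.5, 0, 0, 0, -0.435], [0.1, 0, -0.5, 0, 0, 0, -0.435], [0.1, 0, -0.5, 0, 0, 0, -0.435]])

```text
clock: 11.45
position: [0.4932, 0.3895, 0.1327]
tool_rot: [2.883, -0.175, 0.656]
force: [-0.8, 0.5, -0.5]
grip_width: 0.0243
finger_force: 0.0
```

Call:
play_rows(motion=[[0, 0.3, 0, 0, 0, 0, -0.435], [0, 0.7, -0.05, 0, 0, 0, -0.435], [0, 1.1, -0.1, 0, 0, 0, -0.435], [0, 1.5, -0.1, 0, 0, 0, -0.435], [0, 1.9, -0.1, 0, 0, 0, -0.435]])

```text
clock: 11.95
position: [0.5037, 0.3742, 0.1386]
tool_rot: [2.883, -0.175, 0.656]
force: [-0.0, 0.7, 0.2]
grip_width: 0.0241
finger_force: 0.1
```

```bash
python3 - <<'E'
from k import *
print(lid())
P,R,o=cur(); print(o["grip_width"],o["force"],o["finger_force"])
for th in(100,95,90,86,83,80,77,74,70): print(th,go(*push(th,105,.024)))
E
```

```text
(np.float64(95.99212409595923), np.int64(1132))
0.023951374148209983 [-0.12185754 -0.68791543  0.11341709] 0.09202955792716239
100 [0.01, -0.71, -0.02, -0.0, -0.0, -0.01]
95 [0.02, 0.22, -0.03, -0.0, -0.0, -0.01]
90 [0.02, 1.14, 0.04, -0.0, -0.0, -0.01]
86 [0.01, 1.88, 0.15, -0.0, -0.0, -0.01]
83 [0.0, 2.42, 0.26, -0.0, -0.0, -0.01]
80 [-0.02, 2.96, 0.41, -0.0, -0.0, -0.01]
77 [-0.04, 3.49, 0.58, -0.0, -0.0, -0.01]
74 [-0.07, 4.01, 0.78, -0.0, -0.0, -0.01]
70 [-0.11, 4.69, 1.08, -0.0, -0.0, -0.01]
```

Call:
play_rows(motion=[[0, 0.45, 0, 0, 0, 0, -0.435], [0, 0.9, 0, 0, 0, 0, -0.435], [0, 1.3, 0.1, 0, 0, 0, -0.435], [0, 1.6, 0.1, 0, 0, 0, -0.435], [0, 1.8, 0.1, 0, 0, 0, -0.435]])

```text
clock: 12.5
position: [0.514, 0.3598, 0.1421]
tool_rot: [2.883, -0.175, 0.656]
force: [-0.5, -0.4, -0.0]
grip_width: 0.0245
finger_force: 0.1
```

```bash
python3 - <<'E'
from k import *
print(lid())
P,R,o=cur(); print(o["grip_width"],o["force"],o["finger_force"])
for th in(86,83,80,77,74): print(th,go(*push(th,105,.024)))
print("catch")
for th in(85,80,75,70,65): print(th,go(*pose(th,105,.024,tau=80)))
E
```

```text
(np.float64(86.45238468804628), np.int64(1223))
0.02441047124632283 [ 0.10668875 -0.25987921  0.79361052] 0.02079109968690318
86 [0.01, 0.14, 0.04, -0.0, -0.0, -0.01]
83 [-0.0, 0.69, 0.16, -0.0, -0.0, -0.01]
80 [-0.02, 1.23, 0.3, -0.0, -0.0, -0.01]
77 [-0.04, 1.76, 0.47, -0.0, -0.0, -0.01]
74 [-0.07, 2.28, 0.67, -0.0, -0.0, -0.01]
catch
85 [-0.08, -1.33, 0.46, -0.0, -0.0, -0.01]
80 [-0.12, -0.33, 0.76, -0.0, -0.0, -0.01]
75 [-0.18, 0.64, 1.13, -0.0, -0.0, -0.01]
70 [-0.25, 1.58, 1.59, -0.0, -0.0, -0.01]
65 [-0.33, 2.47, 2.13, -0.0, -0.0, -0.01]
```

Call:
play_rows(motion=[[0, 0.1, 0, 0, 0, 0, -0.53], [0, 0.3, 0.1, 0, 0, 0, -0.53], [0, 0.5, 0.1, 0, 0, 0, -0.53], [0, 0.7, 0.2, 0, 0, 0, -0.53], [0, 0.85, 0.2, 0, 0, 0, -0.53]])

```text
clock: 13.05
position: [0.5191, 0.353, 0.1422]
tool_rot: [2.883, -0.175, 0.656]
force: [0.2, -0.3, -0.1]
grip_width: 0.0203
finger_force: 0.0
```

```bash
python3 - <<'E'
from k import *
print(lid())
P,R,o=cur(); print(o["grip_width"],o["force"],o["finger_force"])
for th in(83,80,77): print(th,go(*push(th,105,.02)))
print("catch")
for th in(80,78,76,74,72,70): print(th,go(*pose(th,105,.02,tau=80)))
E
```

```text
(np.float64(80.71548697506238), np.int64(1290))
0.01984817892042324 [ 0.79894982 -0.31544993  0.38607553] 0.00014452498376726908
83 [-0.0, -0.35, -0.07, -0.0, -0.0, -0.01]
80 [-0.02, 0.19, 0.08, -0.0, -0.0, -0.01]
77 [-0.04, 0.72, 0.25, -0.0, -0.0, -0.01]
catch
80 [-0.12, -0.97, 0.53, -0.0, -0.0, -0.01]
78 [-0.14, -0.57, 0.67, -0.0, -0.0, -0.01]
76 [-0.16, -0.19, 0.82, -0.0, -0.0, -0.01]
74 [-0.18, 0.2, 0.99, -0.0, -0.0, -0.01]
72 [-0.21, 0.57, 1.17, -0.0, -0.0, -0.01]
70 [-0.24, 0.94, 1.36, -0.0, -0.0, -0.01]
```

Call:
play_rows(motion=[[0, 0, 0.2, 0, 0, 0, -0.53], [0, 0.05, 0.4, 0, 0, 0, -0.53], [0, 0.1, 0.6, 0, 0, 0, -0.53], [-0.1, 0.1, 0.8, 0, 0, 0, -0.53], [-0.1, 0.1, 0.8, 0, 0, 0, -0.53]])

```text
clock: 13.6
position: [0.521, 0.3508, 0.1344]
tool_rot: [2.882, -0.174, 0.656]
force: [-0.2, 0.3, -0.3]
grip_width: 0.0203
finger_force: 0.0
```

```bash
python3 - <<'E'
from k import *
print(lid())
P,R,o=cur(); print(o["grip_width"],o["force"],o["finger_force"])
# lowering plan
for th in(75,70,65,60,55,50,45,40):
    f=(75-th)/75; ph=105-39*f; tau=80-15*f; g=.02+.055*min(1,f*1.3)
    print(th,round(2*g/.085-1,2),go(*pose(th,ph,g,tau=tau)))
E
```

```text
(np.float64(78.20258416656479), np.int64(1297))
0.019935813771793473 [-0.5728973  -0.27361016  1.09253194] 0.0
75 -0.53 [-0.06, -0.04, 0.1, -0.0, -0.0, -0.01]
70 -0.42 [-0.12, 0.6, 0.5, 0.04, 0.01, -0.01]
65 -0.31 [-0.19, 1.19, 0.97, 0.08, 0.03, 0.0]
60 -0.19 [-0.26, 1.74, 1.51, 0.13, 0.05, 0.01]
55 -0.08 [-0.35, 2.23, 2.1, 0.17, 0.07, 0.02]
50 0.03 [-0.44, 2.66, 2.74, 0.22, 0.08, 0.04]
45 0.14 [-0.53, 3.03, 3.42, 0.26, 0.1, 0.05]
40 0.26 [-0.63, 3.32, 4.15, 0.31, 0.12, 0.06]
```

Call:
play_rows(motion=[[0, 0, 0.1, 0, 0, 0, -0.53], [0, 0.1, 0.2, 0.01, 0, 0, -0.51], [-0.1, 0.3, 0.3, 0.02, 0, 0, -0.48], [-0.1, 0.4, 0.4, 0.03, 0.01, 0, -0.45], [-0.1, 0.6, 0.5, 0.04, 0.01, 0, -0.42]])

```text
clock: 14.15
position: [0.5251, 0.3448, 0.1313]
tool_rot: [2.923, -0.185, 0.658]
force: [-0.1, 0.2, -0.2]
grip_width: 0.025
finger_force: 0.0
```

```bash
python3 - <<'E'
from k import *
print(lid())
P,R,o=cur(); print(o["grip_width"],o["force"],o["finger_force"])
for th in(72.5,70,65,60,55,50,45,40):
    f=(75-th)/75; ph=105-39*f; tau=80-15*f; g=.02+.055*min(1,f*1.3)
    print(th,round(2*g/.085-1,2),go(*pose(th,ph,g,tau=tau)))
E
```

```text
(np.float64(74.73725316132955), np.int64(1296))
0.024978802332990546 [-0.02985624 -0.9019996  -0.20468067] 0.0
72.5 -0.47 [0.02, -0.44, -0.19, -0.02, -0.0, -0.01]
70 -0.42 [-0.01, -0.12, 0.01, -0.0, 0.0, -0.01]
65 -0.31 [-0.09, 0.49, 0.46, 0.04, 0.02, 0.0]
60 -0.19 [-0.17, 1.06, 0.97, 0.09, 0.04, 0.01]
55 -0.08 [-0.26, 1.58, 1.53, 0.13, 0.06, 0.02]
50 0.03 [-0.35, 2.03, 2.16, 0.18, 0.07, 0.03]
45 0.14 [-0.45, 2.43, 2.83, 0.22, 0.09, 0.05]
40 0.26 [-0.56, 2.75, 3.54, 0.26, 0.11, 0.06]
```

Call:
play_rows(motion=[[0, 0.1, 0.2, 0.02, 0, 0, -0.38], [0, 0.3, 0.35, 0.03, 0.01, 0, -0.34], [-0.1, 0.5, 0.5, 0.04, 0.02, 0, -0.3], [-0.1, 0.8, 0.7, 0.07, 0.03, 0, -0.25], [-0.2, 1.05, 1, 0.09, 0.04, 0.01, -0.2]])

```text
clock: 14.7
position: [0.5325, 0.3346, 0.1237]
tool_rot: [3.014, -0.227, 0.656]
force: [0.4, 0.2, -0.6]
grip_width: 0.0342
finger_force: 0.1
```

```bash
python3 - <<'E'
from k import *
import cv2
from workcell import viewer
print(lid())
P,R,o=cur(); print(o["grip_width"],o["force"],o["finger_force"],o["qpos"])
for th in(60,55,50,45,40,35,30):
    f=(75-th)/75; ph=105-39*f; tau=80-15*f; g=.02+.055*min(1,f*1.3)
    print(th,round(2*g/.085-1,2),go(*pose(th,ph,g,tau=tau)))
p,d=viewer.grab_frame("scene"); q,d2=viewer.grab_frame("top")
im=np.hstack([cv2.resize(p[210:330,230:350],(400,400)),cv2.resize(q[210:330,150:270],(400,400))])
cv2.imwrite("pics/d.png",im[:,:,::-1])
E
```

```text
(np.float64(59.796761911547556), np.int64(1301))
0.034126366368648874 [ 1.77580711 -2.36843358 -0.42397804] 0.15627971151843667 [-1.00512226  0.60591979  0.38977714  1.9079226  -0.18536176  0.44810675
 -1.47757203]
60 -0.19 [0.08, -0.07, -0.06, -0.0, -0.0, 0.0]
55 -0.08 [-0.03, 0.5, 0.45, 0.04, 0.02, 0.01]
50 0.03 [-0.14, 1.01, 1.03, 0.09, 0.03, 0.02]
45 0.14 [-0.26, 1.47, 1.65, 0.13, 0.05, 0.03]
40 0.26 [-0.39, 1.86, 2.33, 0.17, 0.07, 0.05]
35 0.37 [-0.52, 2.18, 3.05, 0.22, 0.09, 0.06]
30 0.48 [-0.65, 2.42, 3.8, 0.26, 0.1, 0.08]
```

View pics/d.png

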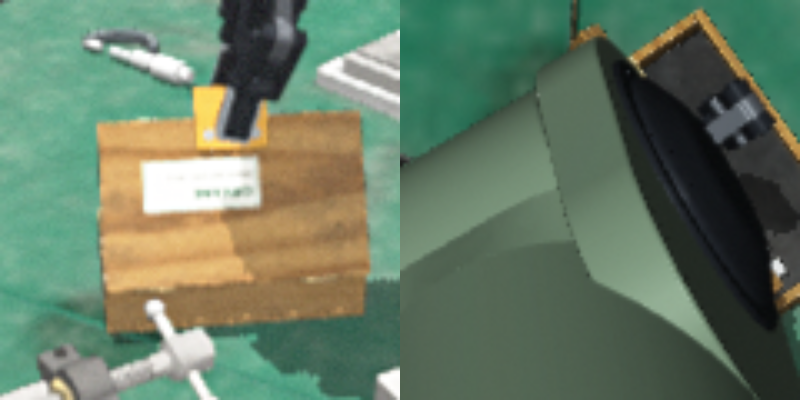

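The lid now rests on the front finger at about 60°, with the plate on the finger at roughly (235,115) in the left crop. I'll lower it in step with the plan.

Call:
play_rows(motion=[[0, 0.15, 0.15, 0.01, 0.01, 0, -0.15], [0, 0.4, 0.35, 0.03, 0.01, 0.01, -0.1], [-0.05, 0.65, 0.6, 0.05, 0.02, 0.01, -0.05], [-0.1, 0.85, 0.85, 0.07, 0.03, 0.02, 0], [-0.15, 1, 1.05, 0.09, 0.03, 0.02, 0.03]])

```text
clock: 15.35
position: [0.5393, 0.3266, 0.1142]
tool_rot: [3.108, -0.258, 0.638]
force: [0.4, -0.2, 0.3]
grip_width: 0.0439
finger_force: 0.2
```

```bash
python3 - <<'E'
from k import *
print(lid())
P,R,o=cur(); print(o["grip_width"],o["force"],o["finger_force"],o["qpos"])
for th in(50,47,44,41,38,35,32):
    f=(75-th)/75; ph=105-39*f; tau=80-15*f; g=.02+.055*min(1,f*1.3)
    print(th,round(2*g/.085-1,2),go(*pose(th,ph,g,tau=tau)))
E
```

```text
(np.float64(50.60403169719881), np.int64(1256))
0.04428627806649348 [ 1.1509208  -2.17076653  0.34262573] 0.2038191631436348 [-0.83175009  0.59078208  0.24295246  1.92393014 -0.26051939  0.39389416
 -1.35547441]
50 0.03 [-0.03, 0.11, -0.04, -0.0, 0.0, 0.0]
47 0.1 [-0.1, 0.43, 0.3, 0.02, 0.01, 0.01]
44 0.17 [-0.18, 0.72, 0.66, 0.05, 0.03, 0.02]
41 0.23 [-0.27, 0.99, 1.04, 0.07, 0.04, 0.03]
38 0.3 [-0.35, 1.24, 1.44, 0.1, 0.05, 0.03]
35 0.37 [-0.44, 1.46, 1.86, 0.13, 0.06, 0.04]
32 0.44 [-0.53, 1.66, 2.29, 0.15, 0.07, 0.05]
```

Call:
play_rows(motion=[[-0.05, 0.3, 0.2, 0.01, 0.01, 0.01, 0.08], [-0.1, 0.6, 0.5, 0.04, 0.02, 0.01, 0.14], [-0.2, 0.8, 0.8, 0.06, 0.03, 0.02, 0.19], [-0.25, 1, 1.1, 0.08, 0.04, 0.03, 0.24], [-0.3, 1.15, 1.3, 0.09, 0.05, 0.03, 0.28]])

```text
clock: 15.9
position: [0.5471, 0.3167, 0.1012]
tool_rot: [-3.077, -0.307, 0.605]
force: [0.9, -0.5, 1.0]
grip_width: 0.0546
finger_force: 0.4
```

```bash
python3 - <<'E'
from k import *
print(lid())
P,R,o=cur(); print(o["grip_width"],o["force"],o["finger_force"],o["qpos"])
for th in(39,36,33,30,27,24):
    f=(75-th)/75; ph=105-39*f; tau=80-15*f; g=.02+.055*min(1,f*1.3)
    print(th,round(2*g/.085-1,2),go(*pose(th,ph,g,tau=tau)))
E
```

```text
(np.float64(38.78074017844343), np.int64(1164))
0.054479093970412805 [ 0.26750388 -1.9243376  -0.44113139] 0.2526198676787317 [-0.62042363  0.59293067  0.05542125  1.95342972 -0.34892313  0.3072182
 -1.21731206]
39 0.28 [0.01, 0.0, -0.02, 0.0, -0.01, 0.0]
36 0.35 [-0.09, 0.27, 0.37, 0.03, 0.0, 0.01]
33 0.41 [-0.19, 0.52, 0.77, 0.05, 0.01, 0.02]
30 0.48 [-0.3, 0.74, 1.19, 0.08, 0.02, 0.03]
27 0.55 [-0.4, 0.94, 1.62, 0.11, 0.03, 0.04]
24 0.61 [-0.51, 1.11, 2.07, 0.13, 0.04, 0.05]
```

```bash
cat >> k.py <<'E'
def low(th,dep=.0155,**k):
    f=(39-th)/39; return pose(th,86.3-16.3*f,.0544+.0256*f,tau=72.8+2.2*f,dep=dep,**k), 2*(.0544+.0256*f)/.085-1
def show(ths):
    print(lid()); P,R,o=cur(); print(o["grip_width"],o["force"],o["finger_force"],o["qpos"])
    for th in ths:
        p,g=low(th); print(th,round(g,2),go(*p))
E
python3 -c "
from k import *
show([39,36,33,30,27,24])"
```

```text
(np.float64(38.34980981386747), np.int64(1157))
0.05458179336470886 [ 0.08912607 -1.86634359  0.15112938] 0.37289213854819536 [-0.62237196  0.59280737  0.05706577  1.95278674 -0.34794308  0.30878096
 -1.21923858]
39 0.28 [-0.0, 0.02, -0.0, 0.0, -0.01, 0.0]
36 0.33 [-0.12, 0.35, 0.39, 0.02, -0.01, 0.01]
33 0.37 [-0.23, 0.65, 0.81, 0.04, -0.01, 0.01]
30 0.42 [-0.36, 0.92, 1.24, 0.07, -0.02, 0.02]
27 0.47 [-0.49, 1.17, 1.69, 0.09, -0.02, 0.03]
24 0.51 [-0.62, 1.39, 2.15, 0.11, -0.02, 0.03]
```

Call:
play_rows(motion=[[-0.1, 0.2, 0.2, 0.01, 0, 0, 0.31], [-0.15, 0.45, 0.5, 0.03, -0.01, 0.01, 0.35], [-0.25, 0.65, 0.8, 0.04, -0.01, 0.01, 0.38], [-0.3, 0.85, 1.1, 0.06, -0.02, 0.02, 0.41], [-0.35, 0.95, 1.25, 0.07, -0.02, 0.02, 0.42]])

```text
clock: 16.5
position: [0.5526, 0.3101, 0.0875]
tool_rot: [-3.001, -0.285, 0.587]
force: [0.7, -1.1, -0.2]
grip_width: 0.0606
finger_force: 0.5
```

```bash
python3 -c "
from k import *
show([30,27,24,21,18,15])"
```

```text
(np.float64(29.423201280758114), np.int64(1071))
0.06083819320284701 [ 0.82713316 -1.84140225 -1.36140155] 0.30084447003901005 [-0.48436391  0.6282436  -0.05236554  1.9210426  -0.38852052  0.34201841
 -1.13604126]
30 0.42 [-0.03, -0.04, -0.03, -0.01, 0.0, 0.0]
27 0.47 [-0.14, 0.24, 0.4, 0.02, 0.0, 0.01]
24 0.51 [-0.26, 0.5, 0.85, 0.04, -0.0, 0.01]
21 0.56 [-0.39, 0.73, 1.32, 0.06, -0.0, 0.02]
18 0.6 [-0.52, 0.93, 1.8, 0.08, -0.01, 0.03]
15 0.65 [-0.65, 1.1, 2.29, 0.1, -0.01, 0.03]
```

Call:
play_rows(motion=[[-0.05, 0.15, 0.2, 0.01, 0, 0, 0.45], [-0.15, 0.3, 0.5, 0.02, 0, 0.01, 0.48], [-0.25, 0.5, 0.8, 0.04, 0, 0.01, 0.51], [-0.35, 0.65, 1.1, 0.05, 0, 0.02, 0.54], [-0.4, 0.75, 1.3, 0.06, 0, 0.02, 0.56]])

```text
clock: 17.05
position: [0.5556, 0.3053, 0.073]
tool_rot: [-2.935, -0.281, 0.565]
force: [1.1, -1.1, -0.4]
grip_width: 0.0669
finger_force: 0.8
```

```bash
python3 -c "
from k import *
show([21,18,15,12,9,6])"
```

```text
(np.float64(20.602270306577665), np.int64(954))
0.0665503194129077 [-0.13668401 -1.26185544 -0.42223468] 0.3479024372063577 [-0.3700836   0.66624518 -0.14844421  1.90829742 -0.42732124  0.34154943
 -1.06413878]
21 0.56 [0.03, -0.02, 0.01, -0.0, -0.0, -0.0]
18 0.6 [-0.1, 0.22, 0.47, 0.02, -0.01, 0.01]
15 0.65 [-0.22, 0.42, 0.96, 0.04, -0.01, 0.01]
12 0.7 [-0.36, 0.6, 1.46, 0.06, -0.01, 0.02]
9 0.74 [-0.49, 0.75, 1.97, 0.08, -0.02, 0.02]
6 0.79 [-0.63, 0.86, 2.49, 0.1, -0.02, 0.03]
```

Call:
play_rows(motion=[[-0.05, 0.1, 0.2, 0.01, 0, 0, 0.58], [-0.1, 0.25, 0.5, 0.02, 0, 0.01, 0.61], [-0.2, 0.4, 0.85, 0.04, -0.01, 0.01, 0.64], [-0.3, 0.5, 1.15, 0.05, -0.01, 0.02, 0.67], [-0.35, 0.6, 1.4, 0.06, -0.01, 0.02, 0.69]])

```text
clock: 17.6
position: [0.558, 0.3032, 0.0577]
tool_rot: [-2.87, -0.266, 0.548]
force: [1.0, -2.1, 0.3]
grip_width: 0.0724
finger_force: 1.2
```

```bash
python3 -c "
from k import *
show([12,9,6,3,0,-2])"
```

```text
(np.float64(12.199019058262495), np.int64(827))
0.07225592454128205 [ 0.55064352 -1.70033733 -1.63524561] 0.41332502849400043 [-0.27976573  0.71313632 -0.22235226  1.88418309 -0.45493117  0.36012974
 -1.00751634]
12 0.7 [-0.01, -0.01, 0.04, 0.0, -0.0, -0.0]
9 0.74 [-0.13, 0.18, 0.54, 0.02, -0.01, 0.0]
6 0.79 [-0.26, 0.33, 1.06, 0.04, -0.01, 0.01]
3 0.84 [-0.4, 0.45, 1.59, 0.06, -0.01, 0.02]
0 0.88 [-0.53, 0.54, 2.13, 0.08, -0.01, 0.02]
-2 0.91 [-0.63, 0.58, 2.49, 0.1, -0.02, 0.02]
```

Call:
play_rows(motion=[[-0.05, 0.1, 0.2, 0.01, 0, 0, 0.71], [-0.1, 0.15, 0.45, 0.02, 0, 0, 0.73], [-0.2, 0.25, 0.75, 0.03, -0.01, 0, 0.76], [-0.25, 0.3, 1, 0.04, -0.01, 0.01, 0.78], [-0.3, 0.37, 1.2, 0.05, -0.01, 0.01, 0.8]])

```text
clock: 18.15
position: [0.5584, 0.3035, 0.045]
tool_rot: [-2.819, -0.254, 0.541]
force: [1.7, -3.6, -0.5]
grip_width: 0.077
finger_force: 1.6
```

```bash
sed -i 's/(zz>.015)/(zz>.008)/' k.py; python3 -c "
from k import *
show([5,3,1,0,-1,-2,-3])"
```

```text
(np.float64(5.6315023205800685), np.int64(728))
0.07695627546472972 [ 0.09779709 -1.26132904 -1.47362766] 0.4485298041254282 [-0.21810537  0.75429833 -0.27415447  1.86265121 -0.4711491   0.37950846
 -0.9643469 ]
5 0.81 [-0.02, 0.04, 0.04, -0.0, 0.0, 0.0]
3 0.84 [-0.11, 0.13, 0.39, 0.01, -0.0, 0.01]
1 0.87 [-0.19, 0.22, 0.75, 0.03, -0.0, 0.01]
0 0.88 [-0.24, 0.25, 0.93, 0.03, -0.0, 0.01]
-1 0.9 [-0.28, 0.28, 1.11, 0.04, -0.01, 0.01]
-2 0.91 [-0.32, 0.31, 1.29, 0.05, -0.01, 0.01]
-3 0.93 [-0.37, 0.34, 1.47, 0.06, -0.01, 0.02]
```

Call:
play_rows(motion=[[-0.05, 0.05, 0.15, 0, 0, 0, 0.82], [-0.1, 0.1, 0.35, 0.01, 0, 0, 0.84], [-0.15, 0.17, 0.55, 0.02, 0, 0.01, 0.86], [-0.2, 0.22, 0.75, 0.03, 0, 0.01, 0.87], [-0.25, 0.25, 0.95, 0.03, 0, 0.01, 0.88]])

```text
clock: 18.7
position: [0.5581, 0.3036, 0.0347]
tool_rot: [-2.786, -0.251, 0.532]
force: [-0.3, -1.0, 0.7]
grip_width: 0.0801
finger_force: 0.5
```

```bash
python3 -c "
from k import *
show([1,0,-1,-2,-3,-4])"
```

```text
(np.float64(0.2263869320213063), np.int64(637))
0.08006834741271489 [ 2.29506041 -1.02066142 -1.22508277] 1.5301993349567056 [-0.18069145  0.78338007 -0.30860783  1.85527466 -0.48364906  0.37739104
 -0.93820231]
1 0.87 [0.06, -0.01, -0.2, -0.0, -0.0, -0.0]
0 0.88 [0.02, 0.03, -0.02, 0.01, -0.0, 0.0]
-1 0.9 [-0.02, 0.07, 0.16, 0.01, -0.01, 0.0]
-2 0.91 [-0.07, 0.11, 0.34, 0.02, -0.01, 0.01]
-3 0.93 [-0.11, 0.14, 0.52, 0.03, -0.01, 0.01]
-4 0.94 [-0.15, 0.16, 0.7, 0.03, -0.01, 0.01]
```

Call:
play_rows(motion=[[0, 0.05, 0, 0, 0, 0, 0.88], [0, 0.1, 0.05, 0, 0, 0, 0.88], [0, 0.2, 0.05, 0, 0, 0, 0.88], [0, 0.3, 0.05, 0, 0, 0, 0.88], [0, 0.4, 0.05, 0, 0, 0, 0.88]])

```text
clock: 19.25
position: [0.5602, 0.3011, 0.0333]
tool_rot: [-2.787, -0.251, 0.532]
force: [-0.1, 0.1, 0.1]
grip_width: 0.0804
finger_force: 0.0
```

```bash
python3 - <<'E'
from k import *
import cv2
from workcell import viewer
show([0])
P,R,o=cur()
for w in(.02*yc,.03*yc+.02*z,.05*yc+.1*z): print(go(P+w,R))
p,d=viewer.grab_frame("scene"); q,d2=viewer.grab_frame("top")
im=np.hstack([cv2.resize(p[210:330,230:350],(400,400)),cv2.resize(q[200:340,170:310],(400,400))])
cv2.imwrite("pics/e.png",im[:,:,::-1])
E
```

```text
(np.float64(0.36666608955709185), np.int64(639))
0.08019206581196128 [-0.40482977 -0.05470936 -0.38498705] 0.0 [-0.17521626  0.78679734 -0.30819288  1.85164348 -0.48176739  0.37942965
 -0.93346602]
0 0.88 [-0.01, -0.37, -0.02, 0.01, -0.0, 0.0]
[0.18, 1.88, -0.65, 0.0, 0.0, 0.0]
[0.76, 2.15, -2.79, 0.0, 0.0, 0.0]
[2.93, 1.35, -10.71, 0.0, 0.0, 0.0]
```

View pics/e.png

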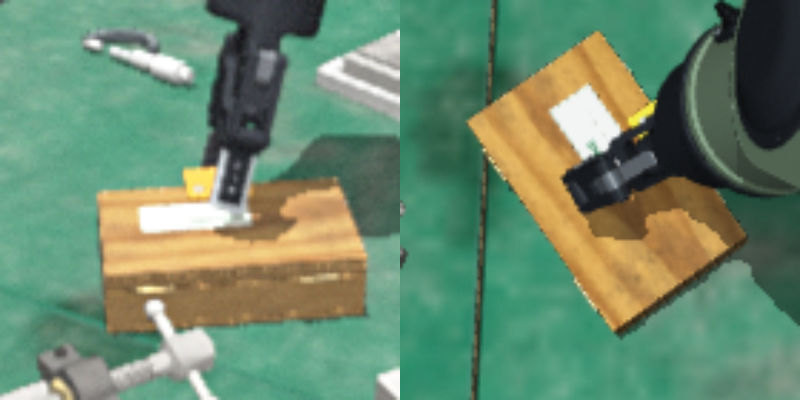

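Call:
play_rows(motion=[[0.05, 0.4, -0.15, 0, 0, 0, 0.88], [0.1, 0.8, -0.3, 0, 0, 0, 0.88], [0.1, 1.2, -0.4, 0, 0, 0, 0.88], [0.15, 1.6, -0.55, 0, 0, 0, 0.88], [0.2, 1.9, -0.65, 0, 0, 0, 0.88]])

```text
clock: 19.9
position: [0.5726, 0.2843, 0.0332]
tool_rot: [-2.787, -0.251, 0.532]
force: [0.1, 1.1, 0.8]
grip_width: 0.08
finger_force: 0.0
```

```bash
python3 - <<'E'
from k import *
P,R,o=cur(); print(o["force"],o["finger_force"],go(P+.03*z+.005*yc,R),go(P+.15*z+.01*yc,R))
E
```

```text
[0.12852603 1.08052067 0.75866494] 0.0 [0.79, -0.54, -2.89, 0.0, 0.0, 0.0] [3.81, -4.1, -13.95, 0.0, 0.0, 0.0]
```

Call:
play_rows(motion=[[0.4, -0.2, -1.4, 0, 0, 0, 0.88], [0.8, -0.5, -2.9, 0, 0, 0, 0.88], [1.8, -1.7, -6.5, 0, 0, 0, 0.88], [2.8, -2.9, -10, 0, 0, 0, 0.88], [3.8, -4.1, -14, 0, 0, 0, 0.88]])

```text
clock: 20.4
position: [0.5776, 0.2766, 0.1865]
tool_rot: [-2.787, -0.251, 0.533]
force: [0.6, -0.0, -0.2]
grip_width: 0.0805
finger_force: 0.0
```

Call:
play_rows(motion=[[0, 0, 0, 0, 0, 0, 0.88], [0, 0, 0, 0, 0, 0, 0.88], [0, 0, 0, 0, 0, 0, 0.88], [0, 0, 0, 0, 0, 0, 0.88], [0, 0, 0, 0, 0, 0, 0.88]])

```text
clock: 20.9
position: [0.5776, 0.2763, 0.1829]
tool_rot: [-2.786, -0.25, 0.532]
force: [-0.1, 0.4, 0.0]
grip_width: 0.0801
finger_force: 0.0
```

```bash
python3 - <<'E'
from k import *
from workcell import viewer
import cv2
show([0])
p,d=viewer.grab_frame("scene"); q,d2=viewer.grab_frame("top")
im=np.hstack([cv2.resize(p[180:380,220:420],(400,400)),cv2.resize(q[180:380,120:320],(400,400))])
cv2.imwrite("pics/f.png",im[:,:,::-1])
E
```

```text
(np.float64(0.288989335691243), np.int64(641))
0.08019037039615493 [ 0.66181968 -0.42242618 -1.04228467] 0.0 [-0.18229778  0.56096374 -0.22508454  1.76686159 -0.43617088  0.69126412
 -1.03695892]
0 0.88 [-3.95, 1.86, 14.57, 0.01, -0.0, 0.0]
```

View pics/f.png

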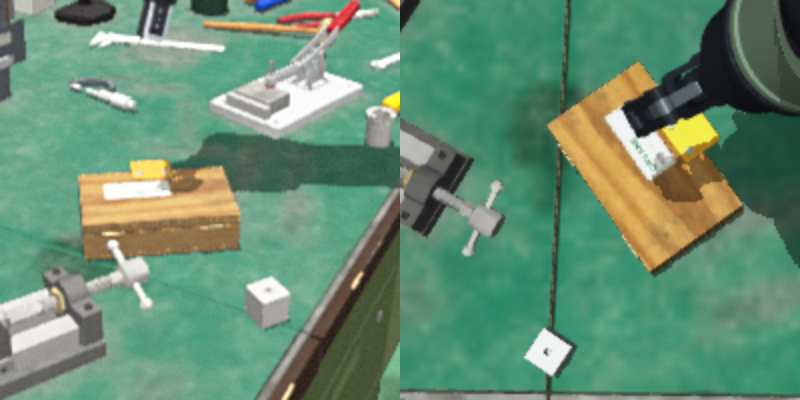

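The case is shut and still where it was, the hand is clear of it, and the block and micrometer are untouched.

```bash
python3 -c "
from workcell import bot
print(bot.job_done())"
```

```text
the job is handed in; nothing more can be done
None
```

The lid was pushed over, caught on the front finger, lowered until the case was fully shut and the hand withdrawn, with the job handed in at about 21 s; the hand was only about 20 mm open for the catch (then widened to about 80 mm), and the lid angle near the catch was read only between moves, so its speed there was not measured directly.

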